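Put away the glue brushes and close the glue tub

TASK

The gluing is finished: stand both flat glue brushes that lie propped on the rim of the glue tub in the white mug, handle end down and bristles up. Then put the blue lid on the tub and press it firmly down with the gripper so that it sits level and fully home. Do not knock over the mug or the tub, and leave the basket, the saucer, the pencil jar and the mosaic board alone.

Things in the scene. Friction and masses are not known exactly. Their poses are not given: they have to be found in the camera images.
- brush_red: Flat glue brush, red handle, 200 mm, 60 g. Origin: mid length on its axis; x to the bristles, y across the width, z across the thickness. From tail: handle 130 long, 20 wide, 10 thick; steel ferrule 30, 26, 10; dark bristles 40, 23, 8 (mm). Mass centre within 15 mm of the origin. Starts sloping up at 37 deg: tail on the table, ferrule on the tub's rim, bristles over its mouth, broad face up.
- brush_yellow: Second flat glue brush, same shape, sizes, axes and way of lying as the red one, with a yellow handle; it lies on the same tub, about 90 degrees round the rim from the red one.
- brush_red_tail (a point): Middle of the tail end of the red brush's handle (x = -100 mm on the brush).
- brush_yellow_tail (a point): Middle of the tail end of the yellow brush's handle (x = -100 mm on the brush).
- mug: White stoneware mug, loose, about 0.42 kg, upright on the table, empty at the start. Origin at the centre of its underside, z up. 84 mm outside diameter, 105 mm high, wall 4 mm; inside it is 74 mm across and 100 mm deep. A handle sticks out 37 mm on its +y side between 18 and 91 mm height.
- mug_in (a point): Centre of the mug's inner floor, 5 mm above its underside.
- tub: Round white plastic glue tub with a blue band, open, loose, about 0.75 kg, upright on the table. Origin at the centre of its underside, z up. 110 mm outside diameter, 95 mm high, wall 4 mm (inside 100 mm across).
- lid: Blue tub lid, 70 g, lying right way up. Origin: centre of its underside, z up. Plug 94 mm across, 10 mm deep, enters the tub (3 mm play all round); flange above it 116 mm across, 4 mm thick, sits on the rim; on top a straight finger grip 62 mm long (lid's x), 12 mm wide (y), from 14 to 38 mm above the origin. Fully home, its origin is 85 mm above the tub's origin.
- lid_grip (a point): Middle of the top of the lid's finger grip, 38 mm above the lid's underside.
- basket: Bystander: red plastic basket 130 x 170 x 65 mm with mosaic pieces, loose. Origin at the centre of its underside.
- saucer: Bystander: white saucer with a blue line, 130 mm across, 15 mm high, with mosaic pieces, loose. Origin at the centre of its underside.
- pencil_jar: Bystander: green glass jar 72 mm across, 95 mm high, with pencils up to 185 mm high, loose. Origin at the centre of its underside.
- mosaic_board: Bystander: wooden board 140 x 300 x 16 mm with an unfinished mosaic, fixed to the table. Origin at the centre of its underside.
Things that resemble listed ones, but are neither listed nor needed, are in the scene too. What is shaped like the mug but green or pink is not meant. There is more than one size of the brush_red; the job needs the larger.

How it is judged (in metres and radians):
On the way:
1. the lid is pressed down on the tub with at least 5 N, sitting level and fully home (horizontal distance between lid and tub below 0.006 m and z of lid in the frame of tub below 0.088 m and angle between lid's own z axis and vertical below 0.06 rad and contact force between lid and tub above 5 N and contact force between lid and the fingers above 3 N), for 0.15 s.
At the end, for the whole second after the job is handed in: Both brushes rest in the mug bristles up: tails under 40 mm from its axis and under 30 mm above its floor, leaning under 40 degrees. Lid on the tub, within 6 mm of its axis, under 3 mm from fully home, level within 3 degrees. Mug and tub upright on the table (horizontal distance between each of brush_red_tail, brush_yellow_tail and mug_in below 0.04 m and z of brush_red_tail in the frame of mug_in between -0.01 and 0.03 m and angle between each of brush_red, brush_yellow's own x axis and vertical below 0.7 rad and linear speed of each of brush_red, brush_yellow, lid below 0.03 m/s and z of brush_yellow_tail in the frame of mug_in between -0.01 and 0.03 m and horizontal distance between lid and tub below 0.006 m and z of lid in the frame of tub between 0.08 and 0.088 m and angle between each of lid, mug, tub's own z axis and vertical below 0.06 rad and height (world z) of each of mug, tub below 0.01 m); the robot touches nothing.
It fails at once if the mug or the tub is knocked over (angle between any of mug, tub's own z axis and vertical above 0.5 rad).
It fails at once if the basket, the saucer or the pencil jar is moved more than 20 mm or tipped, or the mosaic board is pushed on (distance of any of basket, saucer, pencil_jar from where it was at the start of the episode above 0.02 m or angle between pencil_jar's own z axis and vertical above 0.3 rad or contact force between mosaic_board and the arm above 5 N or contact force between mosaic_board and the fingers above 5 N).
It also fails if it takes over 72 s, if anything falls off the work surface, if the arm or the gripper's body presses on something with over 40 N, if the wrist force passes 120 N, or if a joint passes its speed limit or range.

ROBOT

A 6-joint arm with a two-finger parallel gripper is mounted at the origin on the work surface. World frame = base frame: x ahead of the robot, y to its left, z up, the work surface at z = 0. Lengths are in mm, angles in degrees, forces in N, time in s.
With the tool pointing down it reaches from about 300 to 850 mm from the base axis. Payload 4.2 kg.
Tool frame: the origin (TCP) lies midway between the tips of the shut fingers; the grasp point (between the pads) lies 19 mm behind it (env.grasp_offset is the distance from the TCP to the grasp point, in mm); z points along the fingers, y is the line along which they close (so a half turn about z gives the same grasp; the last joint's range is limited). The gripper opens to 91 mm and grips with 3 to 60 N. Pads are 32 mm wide; open, the fingers measure 118 mm over their backs; the gripper's body (76 mm by 178 mm) begins 60 mm behind the grasp point.
Start: joints at [71.906, 18.312, 89.639, -0, 72.044, -1.146], TCP at [167.618, 550.043, 213.976] pointing down, gripper open.
Joint ranges: [-177.97, 177.97], [-48.28, 115.42], [12.27, 149.76], [-77.06, 257.06], [2.81, 150.46], [-146.56, 146.56]. Speed limits (degrees/s): [147.25, 147.25, 180, 180, 180, 180].

INTERFACE

Orientations are given as [roll, pitch, yaw] about the fixed x, y, z axes, in that order (R = Rz(yaw) Ry(pitch) Rx(roll)).
In Python, from workcell import env, optics gives the robot as it stands. The module is installed in compiled form; this text tells all that it offers.
- The arm moves only by the tool send_rows, never from a script. Its argument "targets" is a list that holds one entry, the list of rows, each a list of 7 numbers: the turn, a rotation vector about the world's x, y, z scaled (see below), then the shift along the world's x, y, z scaled (see below), then the closure, from -1 (fully open) to 1 (shut). In form: [[[rx, ry, rz, x, y, z, gripper], ...]]. A call has 1 to 12 rows; each row shifts and turns the commanded pose from where the row before left it; what a row does not reach is not made up. The controller multiplies each number of a shift by 0.2 m and each number of a turn by pi/2 rad. A row lasts 1/10 s, in which the tool goes at most 50 mm and 8.59 degrees, less where a joint would pass 70% of its speed; a pose out of reach is approached as far as the arm can. A call with a number of a shift or a turn outside -1 to 1 is refused whole. A call with a gripper value outside its range is refused whole. The fingers move at their own pace and stop on an object; "grip_force" is the grip in N (left out, the last holds). Time passes only in rows, so rows that do not move let the fingers close. It gives the time, the measured TCP pose, the force, the opening and the grip force at its end, in the units of the state.
- env.state(): the state, without advancing time (a new reading comes with each control period).
- optics.grab_frame(name): name is "side" or "top"; returns (picture, depth): 400x640x3 uint8, red, green, blue; 400x640 float32, mm along the optical axis (not along the pixel's ray), 0 where there is no reading.
- optics.camera_info(name): a dict with "camera_matrix" (3x3 intrinsics, pixels), "R" (3x3) and "t" (3): a world point X has camera coordinates R X + t. Camera axes: x right, y down, z forward; pixel columns grow to the right and rows downward; lengths in mm; the calibration is good to about 2 mm. A picture is of the moment at which its call begins. camera_info takes no time and is no camera call.
- env.job_done(): hands the job in; it is judged then, once.
Trained networks look in the newest picture that a camera, given by its name, has taken for a name from the list of things; names that differ only in an ending like _2 or _b are one class to them, and where a whole thing is asked for, a point or a joint stands for the part that bears it (a point fixed in the world has none). Each returns a list of dicts, best first, with "conf" (0 to 1); they miss things now and then, are a little off and sometimes report something else, mostly with a low value. They report only what shows in the picture. A call takes as long as a camera call. They do not tell look-alikes from the thing itself.
- optics.silhouettes(camera, name): "mask" (400x640 bool, what is visible of it) and "at" ([column, row] in pixels, amid what is visible of it).
- optics.place_of(camera, name): "at" ([column, row] in pixels: a listed point, or the origin of a listed thing).
The state is a dict: "time_s": time; "qpos": joint angles; "qvel": joint speeds; "effort": joint torques, N m; "ee_pos": TCP position; "ee_rot": TCP orientation; "force": force on the tool from outside, world axes, zero at the start; "torque": the same for the moment, N m; "gripper_width": finger opening in mm; "gripper_force": force on a finger pad.
Only numpy, scipy, OpenCV 4.12 (cv2) and the standard library are available. Lean on these libraries where they do the work, as an engineer would, in place of code of your own. Each camera call takes 0.05 s, during which the arm holds its last target. There are 200 camera calls.

## Working session

There is one attempt and no reset: what is moved stays moved. The work goes in short steps, Python scripts to look and compute and a tool call to move; the robot and the scene stay as the last step left them, time stands still between calls to the robot, and variables do not carry over. Pictures are saved under pics/ and viewed, at most 10 in all, crops included, and the job is handed in when it is done.

Besides the shell and the picture viewer there is one more tool, called after "Emit:" by a JSON object that holds its "method" and its "body". send_rows: Moves the arm, as the interface text tells. Its arguments: {"type":"object","properties":{"targets":{"type":"array"},"grip_force":{"type":"number"}},"required":["targets"]}

```bash
mkdir -p pics; cat > h.py <<'E'
import numpy as np, cv2
from workcell import env, optics
def cam(n):
    c=optics.camera_info(n); return np.array(c["camera_matrix"]),np.array(c["R"]),np.array(c["t"])
def save(f,im): cv2.imwrite("pics/"+f,im[:,:,::-1])
def world(n,u,v,d):
    K,R,t=cam(n); u,v,d=map(np.asarray,(u,v,d))
    p=np.stack([(u-K[0,2])/K[0,0]*d,(v-K[1,2])/K[1,1]*d,d],-1)
    return (p-t)@R
def atz(n,u,v,z):
    K,R,t=cam(n); r=R.T@np.array([(u-K[0,2])/K[0,0],(v-K[1,2])/K[1,1],1]); o=-R.T@t
    return o+r*(z-o[2])/r[2]
def proj(n,X):
    K,R,t=cam(n); p=K@(R@np.asarray(X,float)+t); return p[:2]/p[2]
E
python3 - <<'E'
from h import *
for n in("top","side"):
    im,d=optics.grab_frame(n); save(n+"0.png",im); np.savez(n+"0.npz",im=im,d=d)
    K,R,t=cam(n); print(n,K[0,0],(-R.T@t).round(),R[2].round(2))
    for o in ["brush_red","brush_yellow","mug","tub","lid","brush_red_tail","brush_yellow_tail","lid_grip"]:
        L=optics.place_of(n,o); print(o,[(np.round(x["at"]).tolist(),round(x["conf"],2)) for x in L][:4])
print(env.state())
E
```

```text
top 480.10163074477816 [ 338.   26. 1611.] [ 0.15  0.   -0.99]
brush_red [([354.0, 214.0], 0.89), ([340.0, 265.0], 0.55), ([428.0, 213.0], 0.3)]
brush_yellow [([305.0, 226.0], 0.83), ([410.0, 164.0], 0.31), ([354.0, 217.0], 0.27)]
mug [([259.0, 273.0], 0.9), ([194.0, 285.0], 0.58)]
tub [([329.0, 197.0], 0.97)]
lid [([430.0, 223.0], 0.77)]
brush_red_tail [([370.0, 230.0], 0.6), ([365.0, 263.0], 0.59), ([297.0, 244.0], 0.33)]
brush_yellow_tail [([298.0, 246.0], 0.78)]
lid_grip [([434.0, 216.0], 0.79)]
side 402.31796725897476 [  94. -655.  722.] [ 0.44  0.65 -0.62]
brush_red [([330.0, 225.0], 0.86), ([403.0, 317.0], 0.75), ([271.0, 261.0], 0.74)]
brush_yellow [([295.0, 197.0], 0.59), ([330.0, 216.0], 0.16)]
mug [([232.0, 171.0], 0.96), ([211.0, 205.0], 0.66), ([174.0, 174.0], 0.57)]
tub [([332.0, 219.0], 0.61)]
lid [([332.0, 220.0], 0.59), ([407.0, 316.0], 0.58), ([345.0, 162.0], 0.43)]
brush_red_tail [([287.0, 282.0], 0.71), ([333.0, 267.0], 0.66)]
brush_yellow_tail [([264.0, 219.0], 0.9)]
lid_grip [([408.0, 306.0], 0.6), ([336.0, 222.0], 0.48)]
{'time_s': 0.9, 'qpos': array([ 7.19066665e+01,  1.83090256e+01,  8.96385401e+01,  1.15399554e-03,
        7.20425933e+01, -1.14737142e+00]), 'qvel': array([ 0.00393021, -0.00994702, -0.09491874,  0.00429818, -0.01270518,
        0.01746498]), 'effort': array([-2.02719684e-04, -4.12339175e+01, -2.32238513e+01,  7.29490304e-02,
        3.75886622e-02, -1.05908089e-05]), 'ee_pos': array([167.60992137, 550.05521583, 214.00789089]), 'ee_rot': array([ 1.79990139e+02, -9.00564253e-04,  1.63053682e+02]), 'force': array([ 1.27160578,  0.39402405, -0.22029728]), 'torque': array([-0.02041091,  0.00168192,  0.05672325]), 'gripper_force': 0.0, 'gripper_width': 90.82873347023813}
```

```bash
python3 - <<'E'
import numpy as np,cv2
im=np.load("top0.npz")["im"][100:350,130:530]; cv2.imwrite("pics/t0.png",cv2.resize(im[:,:,::-1],(800,500),interpolation=cv2.INTER_CUBIC))
im=np.load("side0.npz")["im"][100:370,130:490]; cv2.imwrite("pics/s0.png",cv2.resize(im[:,:,::-1],(800,600),interpolation=cv2.INTER_CUBIC))
E
```

```text
(no output)
```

View pics/t0.png

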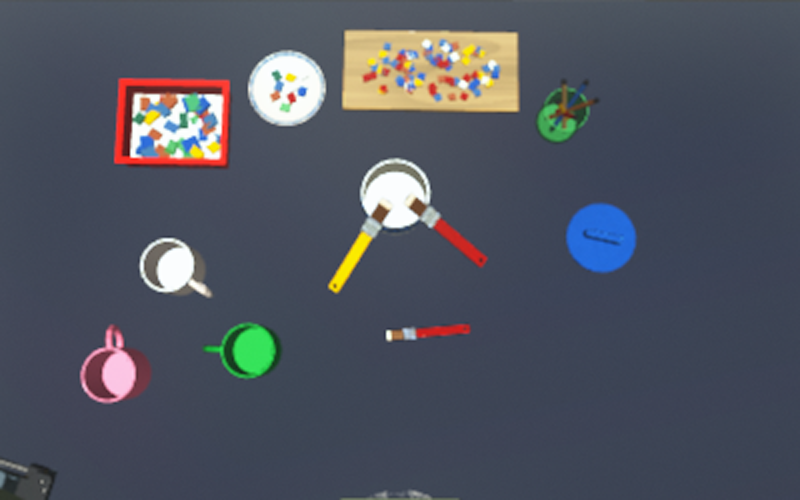

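View pics/s0.png

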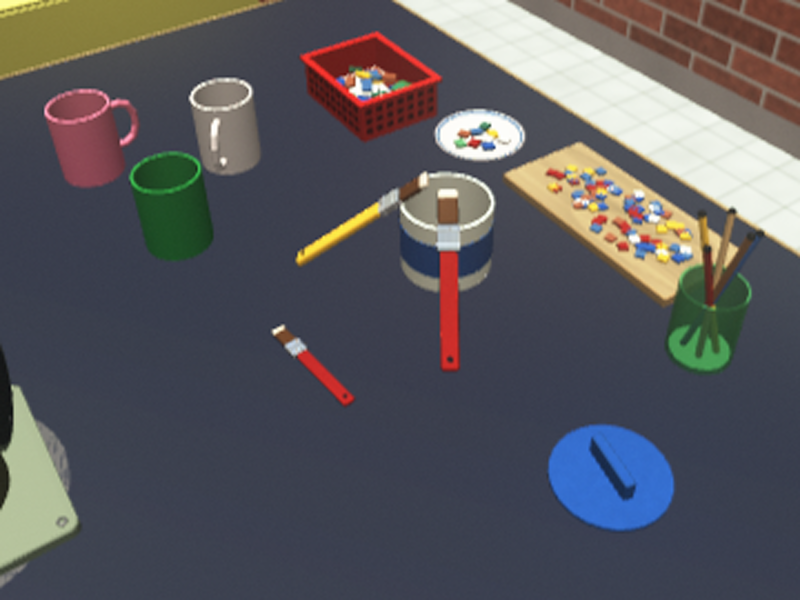

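```bash
cat > m.py <<'E'
from h import *
from scipy.optimize import least_squares
def cloud(n,im,d):
    v,u=np.mgrid[:400,:640]; P=world(n,u,v,d); P[d==0]=np.nan; return P
def circ(xy,r):
    f=lambda p:np.hypot(*(xy-p[:2]).T)-r
    s=least_squares(f,xy.mean(0),loss="soft_l1",f_scale=2); return s.x,np.abs(s.fun).mean()
E
python3 - <<'E'
from m import *
for n in("top","side"):
    z=np.load(n+"0.npz"); im,d=z["im"].astype(int),z["d"]; P=cloud(n,im,d); hsv=cv2.cvtColor(z["im"],cv2.COLOR_RGB2HSV).astype(int)
    H,S,V=hsv[...,0],hsv[...,1],hsv[...,2]; X,Y,Z=P[...,0],P[...,1],P[...,2]
    print(n,"table z",np.nanmedian(Z))
    if n=="top":
        box=lambda u0,u1,v0,v1:(np.mgrid[:400,:640][1]>=u0)&(np.mgrid[:400,:640][1]<u1)&(np.mgrid[:400,:640][0]>=v0)&(np.mgrid[:400,:640][0]<v1)
        for nm,b,zz,r in(("tub",box(305,350,175,220),95,53),("mug",box(195,240,215,255),105,40)):
            m=b&(abs(Z-zz)<6)&(S<60); q=P[m]; print(nm,m.sum(),circ(q[:,:2],r),np.median(q[:,2]), q[:,:2].min(0),q[:,:2].max(0))
        hm=box(215,245,235,255)&(Z>50)&(Z<95); print("handle?",P[hm].round()[:12])
        bl=box(405,455,195,240)&(H>100)&(H<125)&(S>150); q=P[bl]; fl=q[q[:,2]<25]; gr=q[q[:,2]>28]
        print("lid",len(fl),circ(fl[:,:2],30)[0],fl.mean(0),(q[:,:2].min(0)+q[:,:2].max(0))/2,np.ptp(q[:,:2],axis=0),np.median(fl[:,2]))
        print("grip",len(gr),gr.mean(0),gr.min(0),gr.max(0)); 
        if len(gr)>3: 
            w=np.linalg.svd(gr[:,:2]-gr[:,:2].mean(0))[2][0]; print("ang",np.degrees(np.arctan2(w[1],w[0])))
    reds=(X>350)&(X<620)&(Y>-150)&(Y<150)&(S>150)
    for nm,m in(("red",reds&((H<6)|(H>174))&(V>90)),("yel",reds&(H>20)&(H<32))):
        k,lab,st,ce=cv2.connectedComponentsWithStats(m.astype(np.uint8))
        for i in range(1,k):
            if st[i,4]<25: continue
            q=P[lab==i]; q=q[~np.isnan(q[:,0])]; c=q.mean(0); w=np.linalg.svd(q-c,full_matrices=False)[2][0]; s=(q-c)@w
            print(nm,st[i],c.round(1),w.round(3),(c+w*s.min()).round(),(c+w*s.max()).round(),"slope",np.degrees(np.arcsin(w[2])).round(1),"az",np.degrees(np.arctan2(w[1],w[0])).round(1))
E
```

```text
top table z -1.982764686501378
tub 193 (array([587.19442679,   8.98597315]), np.float64(7.4391841473334885)) 95.91812134545677 [519.56664631 -57.98847468] [646.13755767  63.63828934]
mug 122 (array([474.14114356, 368.39454608]), np.float64(1.1558947435815707)) 105.48697034507316 [434.92174662 326.58110327] [514.19366723 409.16279688]
handle? [[465. 328.  85.]
 [468. 330.  57.]
 [468. 327.  53.]
 [462. 328.  83.]
 [464. 329.  60.]
 [459. 331.  84.]
 [460. 331.  68.]
 [461. 329.  58.]
 [456. 332.  76.]
 [457. 331.  63.]
 [458. 329.  58.]
 [452. 332.  91.]]
lid 880 [ 528.67455933 -336.46309839] [ 527.58837873 -336.14637379   14.87627401] [nan nan] [nan nan] 15.301463818353167
grip 73 [ 528.95092785 -334.20654158   38.96394571] [ 517.37610446 -364.58662227   29.10466432] [ 540.09005538 -303.88974966   47.22074361]
ang -103.40682661318753
red [347 209  27  24 185] [514.9 -99.1  47.6] [-0.444 -0.648 -0.618] [543. -58.  86.] [ 483. -146.    3.] slope -38.2 az -124.4
red [338 262  27   7 121] [373.5 -72.1   6.8] [-0.088  0.996  0.027] [ 377. -115.    6.] [370. -28.   8.] slope 1.6 az 95.1
yel [294 216  22  30 211] [482.7  82.9  43.9] [-0.64   0.425 -0.64 ] [525.  55.  86.] [442. 110.   3.] slope -39.8 az 146.4
side table z 1.2413117978341883
red [328 213   9  54 439] [ 511.4 -100.8   46.8] [-0.45  -0.652 -0.611] [541. -58.  87.] [ 483. -141.    9.] slope -37.6 az -124.6
red [264 258  25  25 176] [370.4 -74.3   7.6] [ 0.093 -0.996 -0.006] [366. -29.   8.] [ 374. -115.    7.] slope -0.3 az -84.7
yel [263 191  37  27 184] [479.7  79.2  50.6] [-0.653  0.451 -0.609] [519.  52.  87.] [435. 110.   9.] slope -37.5 az 145.4
```

Emit:
{"method": "send_rows", "body": {"targets": [[[0, 0, -0.016, 0.14, -0.195, 0, -0.6], [0, 0, -0.016, 0.14, -0.195, 0, -0.2], [0, 0, -0.016, 0.14, -0.195, 0, 0], [0, 0, -0.016, 0.14, -0.195, 0, 0], [0, 0, -0.016, 0.14, -0.195, 0, 0], [0, 0, -0.016, 0.14, -0.195, 0, 0], [0, 0, -0.016, 0.14, -0.195, 0, 0], [0, 0, -0.016, 0.14, -0.195, 0, 0], [0, 0, -0.016, 0.14, -0.195, 0, 0], [0, 0, -0.016, 0.14, -0.195, 0, 0], [0, 0, -0.016, 0.14, -0.195, 0, 0], [0, 0, -0.016, 0.14, -0.195, 0, 0]]], "grip_force": 20}}

```text
time_s: 2.1
ee_pos: [504.6, 80.2, 214.2]
ee_rot: [180.0, 0.0, 145.7]
force: [-0.0, 0.8, -0.3]
gripper_width: 45.6
gripper_force: 0.0
```

```bash
python3 - <<'E'
from m import *
s=env.state(); print(s["ee_pos"],s["ee_rot"],s["gripper_width"])
z=np.load("top0.npz"); P=cloud("top",z["im"],z["d"]); hsv=cv2.cvtColor(z["im"],cv2.COLOR_RGB2HSV).astype(int)
X,Y,Z=P[...,0],P[...,1],P[...,2]
m=(X>510)&(X<660)&(abs(Y-5)<75)&(abs(Z-95)<5)&(hsv[...,1]<60)
q=P[m][:,:2]; c,_=circ(q,53)
for _ in range(5):
    k=abs(np.hypot(*(q-c).T)-53)<5; c,e=circ(q[k],53)
print("tub",c,e,k.sum())
im,_=optics.grab_frame("side"); save("s1.png",cv2.resize(im[100:300,200:440],(720,600)))
E
```

```text
[504.56165113  80.21579768 214.22831791] [1.79956344e+02 2.16045994e-02 1.45692407e+02] 45.60728835214135
tub [590.58764069   9.82031397] 1.2390309521325302 106
```

View pics/s1.png

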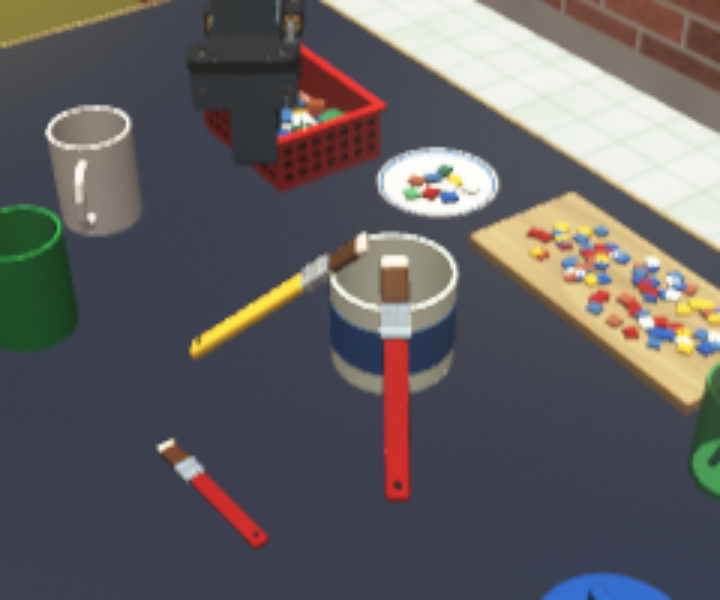

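Emit:
{"method": "send_rows", "body": {"targets": [[[0, 0, -0.002, 0.06, -0.118, 0, 0], [0, 0, 0, 0, 0, -0.2, 0], [0, 0, 0, 0, 0, -0.2, 0], [0, 0, 0, 0, 0, -0.15, 0], [0, 0, 0, 0, 0, 0, 0]]]}}

```text
time_s: 2.65
ee_pos: [512.3, 58.2, 100.3]
ee_rot: [-179.7, -0.4, 145.6]
force: [-0.6, 0.1, 1.0]
gripper_width: 45.5
gripper_force: 0.0
```

Emit:
{"method": "send_rows", "body": {"targets": [[[0, 0, 0, 0.012, -0.006, -0.115, 0], [0, 0, 0, 0, 0, -0.115, 0], [0, 0, 0, 0, 0, 0, 0], [0, 0, 0, 0, 0, 0, 0.8], [0, 0, 0, 0, 0, 0, 0.8], [0, 0, 0, 0, 0, 0, 0.8], [0, 0, 0, 0, 0, 0, 0.8]]], "grip_force": 25}}

```text
time_s: 3.35
ee_pos: [519.1, 57.4, 59.4]
ee_rot: [179.9, 0.1, 145.6]
force: [-0.3, 1.1, 4.7]
gripper_width: 25.3
gripper_force: 25.0
```

Emit:
{"method": "send_rows", "body": {"targets": [[[0, 0, 0, 0, 0, 0, 0.2], [0, 0, 0, 0, 0, 0, 0.2], [0, 0, 0, -0.05, 0.035, -0.06, 0.2], [0, 0, 0, 0, 0, 0, 0.2], [0, 0, 0, 0, 0, 0, 0.2], [0, 0, 0, 0, 0, 0, 0.9], [0, 0, 0, 0, 0, 0, 0.9], [0, 0, 0, 0, 0, 0, 0.9]]], "grip_force": 25}}

```text
time_s: 4.15
ee_pos: [508.5, 64.1, 46.3]
ee_rot: [180.0, 0.0, 145.6]
force: [0.9, -0.7, 0.8]
gripper_width: 19.6
gripper_force: 25.0
```

Emit:
{"method": "send_rows", "body": {"targets": [[[0, 0, 0, 0, 0, 0.15, 0.9], [0, 0, 0, 0, 0, 0.2, 0.9], [0, 0, 0, 0, 0, 0.2, 0.9], [0, 0, 0, 0, 0, 0.2, 0.9], [-0.0453, -0.066, 0, 0, 0, 0.17, 0.9], [-0.0453, -0.066, 0, 0, 0, 0, 0.9], [-0.0453, -0.066, 0, 0, 0, 0, 0.9], [-0.0453, -0.066, 0, 0, 0, 0, 0.9], [-0.0453, -0.066, 0, 0, 0, 0, 0.9], [0, 0, 0, 0, 0, 0, 0.9]]]}}

```text
time_s: 5.15
ee_pos: [504.8, 64.7, 227.8]
ee_rot: [-179.6, 35.7, 146.0]
force: [0.0, 0.5, -0.6]
gripper_width: 19.7
gripper_force: 25.0
```

Emit:
{"method": "send_rows", "body": {"targets": [[[0, 0, 0.094, -0.014, 0.16, 0, 0.9], [0, 0, 0.094, -0.014, 0.16, 0, 0.9], [0, 0, 0.094, -0.014, 0.16, 0, 0.9], [0, 0, 0.094, -0.014, 0.16, 0, 0.9], [0, 0, 0.094, -0.014, 0.16, 0, 0.9], [0, 0, 0.094, -0.014, 0.16, 0, 0.9], [0, 0, 0.094, -0.014, 0.16, 0, 0.9], [0, 0, 0.094, -0.014, 0.16, 0, 0.9], [0, 0, 0.094, -0.014, 0.16, 0, 0.9], [0, 0, 0.094, -0.014, 0.16, 0, 0.9], [0, 0, 0, 0, 0, 0, 0.9], [0, 0, 0, 0, 0, 0, 0.9]]]}}

```text
time_s: 6.35
ee_pos: [483.1, 348.0, 228.3]
ee_rot: [-180.0, 35.2, -139.3]
force: [-0.6, 0.7, -0.8]
gripper_width: 19.8
gripper_force: 25.0
```

```bash
cat > look.py <<'E'
from m import *
from scipy.spatial.transform import Rotation as Ro
import sys
def brush(n,im,d,col):
    P=cloud(n,im,d); h=cv2.cvtColor(im,cv2.COLOR_RGB2HSV).astype(int); H,S,V=h[...,0],h[...,1],h[...,2]
    X,Y=P[...,0],P[...,1]
    m=(S>140)&(V>60)&((H>18)&(H<33) if col=="yellow" else ((H<7)|(H>173)))&(X>300)&(X<580)&(Y>200)&(Y<480)
    k,l,st,_=cv2.connectedComponentsWithStats(m.astype(np.uint8)); i=1+np.argmax(st[1:,4]); q=P[l==i]; q=q[~np.isnan(q[:,0])]
    c=np.median(q,0); q=q[np.linalg.norm(q-c,axis=1)<110]; c=q.mean(0); w=np.linalg.svd(q-c,full_matrices=False)[2][0]; w*=np.sign(w[2]); s=(q-c)@w
    print(n,col,len(q),"low",(c+w*s.min()).round(),"high",(c+w*s.max()).round(),"lean",np.degrees(np.arccos(w[2])).round(1),"az",np.degrees(np.arctan2(w[1],w[0])).round())
if __name__=="__main__":
    s=env.state(); print(s["time_s"],s["ee_pos"].round(1)); print(Ro.from_euler("xyz",s["ee_rot"],degrees=True).as_matrix().round(2)); print(s["qpos"].round())
    for n in("side","top"):
        im,d=optics.grab_frame(n); save(f"{sys.argv[2]}_{n}.png",im)
        try: brush(n,im,d,sys.argv[1])
        except Exception as e: print(n,e)
E
python3 look.py yellow a; python3 - <<'E'
import cv2
a=cv2.imread("pics/a_side.png")[60:320,100:380]; cv2.imwrite("pics/a.png",cv2.resize(a,(640,594)))
E
```

```text
6.35 [483.1 348.  228.3]
[[-0.62 -0.65  0.44]
 [-0.53  0.76  0.38]
 [-0.58 -0.   -0.82]]
[  32.    5.  114.   12.   26. -108.]
side yellow 241 low [448. 316. 149.] high [470. 337. 247.] lean 16.9 az 45.0
top yellow 19 low [469. 340. 236.] high [456. 311. 347.] lean 16.3 az -115.0
```

View pics/a.png

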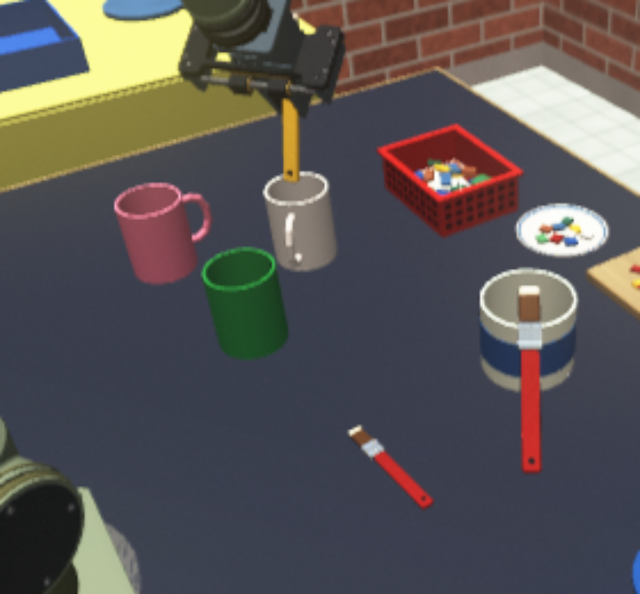

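Emit:
{"method": "send_rows", "body": {"targets": [[[0, 0, 0, 0.01, 0.23, 0, 0.9], [0, 0, 0, 0, 0, 0, 0.9], [0, 0, 0, 0, 0, -0.14, 0.9], [0, 0, 0, 0, 0, -0.14, 0.9], [0, 0, 0, 0, 0, -0.14, 0.9], [0, 0, 0, 0, 0, -0.13, 0.9], [0, 0, 0, 0, 0, 0, 0.9], [0, 0, 0, 0, 0, 0, 0.9]]]}}

```text
time_s: 7.25
ee_pos: [484.3, 394.4, 118.4]
ee_rot: [-180.0, 35.2, -139.1]
force: [-0.4, 0.0, -0.5]
gripper_width: 19.9
gripper_force: 25.0
```

```bash
python3 look.py yellow b; python3 - <<'E'
import cv2
a=cv2.imread("pics/b_side.png")[60:260,130:310]; cv2.imwrite("pics/b.png",cv2.resize(a,(540,600)))
E
```

```text
7.25 [484.3 394.4 118.4]
[[-0.62 -0.65  0.44]
 [-0.53  0.76  0.38]
 [-0.58 -0.   -0.82]]
[  37.   16.  120.   15.    9. -108.]
side yellow 95 low [462. 377.  87.] high [470. 371. 167.] lean 7.1 az -40.0
top yellow 13 low [471. 388. 130.] high [458. 358. 237.] lean 17.0 az -113.0
```

View pics/b.png

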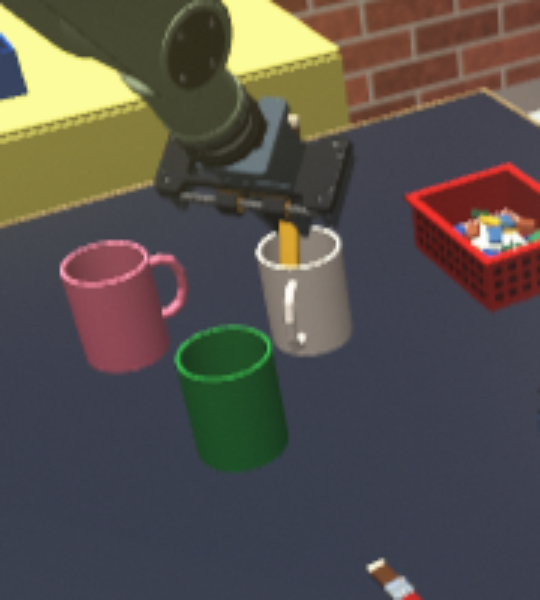

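Emit:
{"method": "send_rows", "body": {"targets": [[[0, 0, 0, 0, 0, 0, 0.2], [0, 0, 0, 0, 0, 0, 0], [0, 0, 0, 0, 0, 0, 0], [0, 0, 0, 0, 0, 0, 0], [0, 0, 0, -0.045, -0.038, 0.082, 0], [0, 0, 0, -0.088, -0.076, 0.164, 0], [0, 0, 0, -0.088, -0.076, 0.164, 0], [0, 0, 0, -0.088, -0.076, 0.164, 0], [0, 0, 0, 0, 0, 0.1, 0]]]}}

```text
time_s: 8.25
ee_pos: [420.7, 340.1, 255.3]
ee_rot: [-179.9, 35.4, -139.1]
force: [0.3, 0.6, 0.2]
gripper_width: 45.8
gripper_force: 0.0
```

```bash
python3 look.py yellow c; python3 - <<'E'
import cv2
from h import *
a=cv2.imread("pics/c_side.png")[60:360,130:430]; b=cv2.imread("pics/c_top.png")[170:290,180:380]; cv2.imwrite("pics/c.png",cv2.hconcat([cv2.resize(a,(400,400)),cv2.resize(b,(400,240)).copy() if 0 else cv2.copyMakeBorder(cv2.resize(b,(400,240)),0,160,0,0,0)]))
E
```

```text
8.25 [420.7 340.1 255.3]
[[-0.62 -0.65  0.44]
 [-0.53  0.76  0.38]
 [-0.58 -0.   -0.82]]
[ 36.  -2. 117.   6.  29. -99.]
side yellow 119 low [474. 383.  78.] high [492. 399. 128.] lean 25.7 az 42.0
top yellow 99 low [466. 372.  32.] high [493. 400. 133.] lean 21.2 az 45.0
```

View pics/c.png

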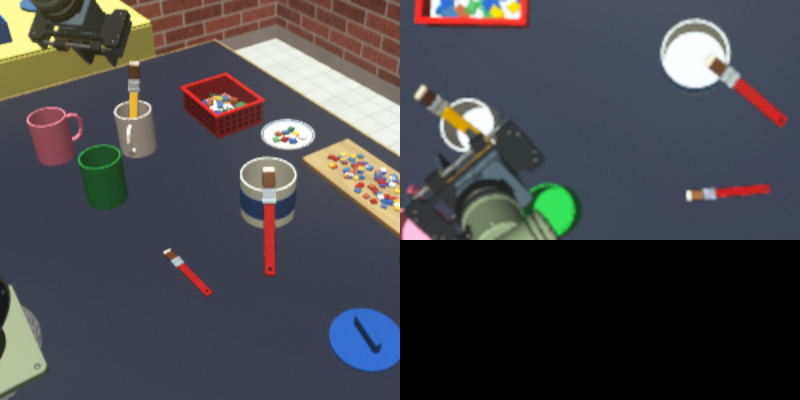

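Emit:
{"method": "send_rows", "body": {"targets": [[[-0.0512, 0.0593, 0, 0, 0, 0, 0], [-0.0512, 0.0593, 0, 0, 0, 0, 0], [-0.0512, 0.0593, 0, 0, 0, 0, 0], [-0.0512, 0.0593, 0, 0, 0, 0, 0], [-0.0512, 0.0593, 0, 0, 0, 0, 0], [0, 0, -0.094, 0.029, -0.109, 0, 0], [0, 0, -0.094, 0.029, -0.109, 0, 0], [0, 0, -0.094, 0.029, -0.109, 0, 0], [0, 0, -0.094, 0.029, -0.109, 0, 0], [0, 0, -0.094, 0.029, -0.109, 0, 0], [0, 0, -0.094, 0.029, -0.109, 0, 0], [0, 0, -0.094, 0.029, -0.109, 0, 0]]]}}

```text
time_s: 9.55
ee_pos: [462.8, 187.9, 250.8]
ee_rot: [-179.9, -0.2, 161.3]
force: [1.5, 0.2, 0.2]
gripper_width: 45.8
gripper_force: 0.0
```

Emit:
{"method": "send_rows", "body": {"targets": [[[0, 0, -0.094, 0.029, -0.109, 0, 0], [0, 0, -0.094, 0.029, -0.109, 0, 0], [0, 0, -0.094, 0.029, -0.109, 0, 0], [0, 0, -0.094, 0.029, -0.109, 0, 0], [0, 0, -0.094, 0.029, -0.109, 0, 0], [0, 0, -0.094, 0.029, -0.109, 0, 0], [0, 0, -0.094, 0.029, -0.109, 0, 0], [0, 0, -0.094, 0.029, -0.109, 0, 0], [0, 0, -0.094, 0.029, -0.109, 0, 0], [0, 0, -0.094, 0.029, -0.109, 0, 0], [0, 0, -0.094, 0.029, -0.109, 0, 0], [0, 0, -0.094, 0.029, -0.109, 0, 0]]]}}

```text
time_s: 10.75
ee_pos: [532.5, -73.6, 250.7]
ee_rot: [-179.9, 0.0, 59.8]
force: [-0.8, 0.2, -0.4]
gripper_width: 45.4
gripper_force: 0.0
```

Emit:
{"method": "send_rows", "body": {"targets": [[[0, 0, -0.048, 0, 0, 0, 0], [0, 0, 0, 0, 0, -0.2, 0], [0, 0, 0, 0, 0, -0.2, 0], [0, 0, 0, 0, 0, -0.2, 0], [0, 0, 0, 0, 0, -0.1, 0], [0, 0, 0, 0, 0, 0, 0], [0, 0, 0, 0, 0, 0, 0]]]}}

```text
time_s: 11.45
ee_pos: [532.6, -72.8, 112.1]
ee_rot: [-180.0, -0.0, 55.8]
force: [-0.3, -0.6, 0.0]
gripper_width: 45.7
gripper_force: 0.0
```

```bash
python3 - <<'E'
from look import *
im,d=optics.grab_frame("side"); P=cloud("side",im,d); h=cv2.cvtColor(im,cv2.COLOR_RGB2HSV).astype(int)
X,Y=P[...,0],P[...,1]
q=P[((h[...,0]<6)|(h[...,0]>174))&(h[...,1]>150)&(h[...,2]>90)&(X>470)&(X<560)&(Y>-160)&(Y<-40)]
c=q.mean(0); w=np.linalg.svd(q-c,full_matrices=False)[2][0]; s=(q-c)@w; print(len(q),c.round(1),w.round(3),(c+w*s.min()).round(),(c+w*s.max()).round())
E
```

```text
440 [ 511.3 -100.8   46.7] [-0.448 -0.648 -0.615] [541. -58.  87.] [ 484. -141.    9.]
```

Emit:
{"method": "send_rows", "body": {"targets": [[[0, 0, 0, -0.004, 0, -0.165, 0], [0, 0, 0, 0, 0, -0.16, 0], [0, 0, 0, 0, 0, 0, 0], [0, 0, 0, 0, 0, 0, 0], [0, 0, 0, 0, 0, 0, 0.9], [0, 0, 0, 0, 0, 0, 0.9], [0, 0, 0, 0, 0, 0, 0.9], [0, 0, 0, 0, 0, 0, 0.9]]], "grip_force": 25}}

```text
time_s: 12.3
ee_pos: [532.1, -72.9, 48.5]
ee_rot: [179.9, -0.1, 55.8]
force: [-0.2, 0.2, 2.6]
gripper_width: 20.0
gripper_force: 25.0
```

Emit:
{"method": "send_rows", "body": {"targets": [[[0, 0, 0, 0, 0, 0.15, 0.9], [0, 0, 0, 0, 0, 0.2, 0.9], [0, 0, 0, 0, 0, 0.2, 0.9], [0, 0, 0, 0, 0, 0.2, 0.9], [0.066, -0.0453, 0, 0, 0, 0.17, 0.9], [0.066, -0.0453, 0, 0, 0, 0.05, 0.9], [0.066, -0.0453, 0, 0, 0, 0, 0.9], [0.066, -0.0453, 0, 0, 0, 0, 0.9], [0.066, -0.0453, 0, 0, 0, 0, 0.9], [0, 0, 0, 0, 0, 0, 0.9]]]}}

```text
time_s: 13.3
ee_pos: [529.5, -74.6, 239.6]
ee_rot: [-179.9, -36.0, 55.4]
force: [-0.4, -0.2, -1.5]
gripper_width: 19.7
gripper_force: 25.0
```

Emit:
{"method": "send_rows", "body": {"targets": [[[0, 0, -0.084, -0.01, 0.21, 0, 0.9], [0, 0, -0.084, -0.01, 0.21, 0, 0.9], [0, 0, -0.084, -0.01, 0.21, 0, 0.9], [0, 0, -0.084, -0.01, 0.21, 0, 0.9], [0, 0, -0.084, -0.01, 0.21, 0, 0.9], [0, 0, -0.084, -0.01, 0.21, 0, 0.9], [0, 0, 0, -0.01, 0.21, 0, 0.9], [0, 0, 0, -0.01, 0.21, 0, 0.9], [0, 0, 0, 0, 0.2, 0, 0.9], [0, 0, 0, 0, 0, 0, 0.9], [0, 0, 0, 0, 0, 0, 0.9]]]}}

```text
time_s: 14.4
ee_pos: [516.1, 231.0, 234.9]
ee_rot: [179.6, -33.8, 23.0]
force: [-0.1, -0.1, -0.3]
gripper_width: 19.9
gripper_force: 25.0
```

```bash
python3 look.py red d; python3 - <<'E'
import cv2
a=cv2.imread("pics/d_side.png")[40:280,110:350]; b=cv2.imread("pics/d_top.png")[170:290,150:270]; cv2.imwrite("pics/d.png",cv2.hconcat([cv2.resize(a,(400,400)),cv2.resize(b,(400,400))]))
E
```

```text
14.4 [516.1 231.  234.9]
[[ 0.76  0.39  0.51]
 [ 0.32 -0.92  0.21]
 [ 0.56  0.01 -0.83]]
[ 23.   2. 116.  -1.  28.  91.]
side red 225 low [475. 210. 155.] high [501. 224. 245.] lean 18.3 az 29.0
top red 12 low [508. 228. 258.] high [511. 229. 275.] lean 8.1 az 13.0
```

View pics/d.png

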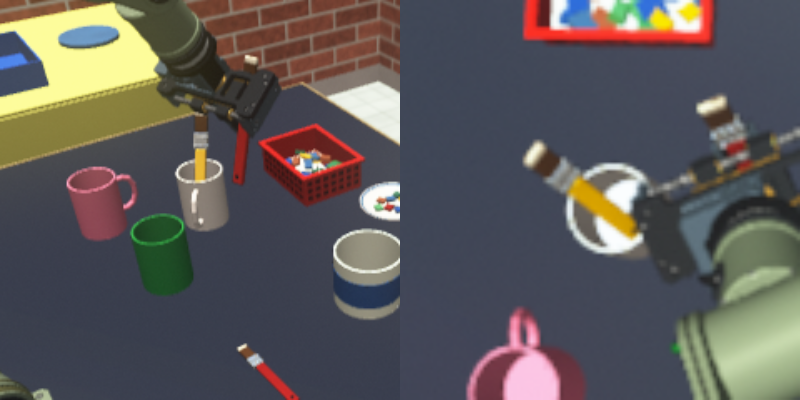

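Emit:
{"method": "send_rows", "body": {"targets": [[[0, 0, -0.029, -0.005, 0.124, 0, 0.9], [0, 0, -0.029, -0.005, 0.124, 0, 0.9], [0, 0, -0.029, -0.005, 0.124, 0, 0.9], [0, 0, -0.029, -0.005, 0.124, 0, 0.9], [0, 0, -0.029, -0.005, 0.124, 0, 0.9], [0, 0, 0, 0, 0, 0, 0.9], [0, 0, 0, 0, 0, 0, 0.9]]]}}

```text
time_s: 15.2
ee_pos: [511.9, 350.3, 234.0]
ee_rot: [179.6, -33.7, 9.9]
force: [-0.1, -0.1, -0.5]
gripper_width: 19.9
gripper_force: 25.0
```

```bash
python3 look.py red e;python3 - <<'E'
from look import *
im,d=optics.grab_frame("top"); brush("top",im,d,"yellow")
E
```

```text
15.2 [511.9 350.3 234. ]
[[ 0.82  0.17  0.55]
 [ 0.14 -0.99  0.09]
 [ 0.56  0.01 -0.83]]
[ 43.  10. 107. -30.  38. 143.]
side red 163 low [468. 338. 156.] high [493. 345. 235.] lean 18.6 az 14.0
top red 10 low [505. 358. 259.] high [495. 333. 339.] lean 18.8 az -112.0
top yellow 15 low [454. 326. 320.] high [441. 308. 398.] lean 16.3 az -126.0
```

Emit:
{"method": "send_rows", "body": {"targets": [[[0, 0, 0.083, -0.012, 0.029, 0, 0.9], [0, 0, 0.083, -0.012, 0.029, 0, 0.9], [0, 0, 0, 0, 0, -0.1, 0.9], [0, 0, 0, 0, 0, -0.05, 0.9], [0, 0, 0, 0, 0, 0, 0.9], [0, 0, 0, 0, 0, 0, 0.9]]]}}

```text
time_s: 15.95
ee_pos: [507.2, 361.9, 204.2]
ee_rot: [179.7, -33.7, 23.7]
force: [0.7, -0.4, 0.7]
gripper_width: 19.6
gripper_force: 25.0
```

```bash
python3 look.py red f
```

```text
15.95 [507.2 361.9 204.2]
[[ 0.76  0.4   0.51]
 [ 0.33 -0.92  0.22]
 [ 0.55  0.   -0.83]]
[ 39.  10. 112. -20.  27. 121.]
side red 178 low [467. 339. 126.] high [492. 355. 214.] lean 19.0 az 33.0
top red 7 low [501. 366. 236.] high [494. 345. 300.] lean 18.3 az -107.0
```

Emit:
{"method": "send_rows", "body": {"targets": [[[0, 0, 0, 0.005, 0.005, -0.12, 0.9], [0, 0, 0, 0.005, 0, -0.13, 0.9], [0, 0, 0, 0, 0, 0, 0.9]]]}}

```text
time_s: 16.35
ee_pos: [507.3, 361.8, 150.7]
ee_rot: [179.5, -33.3, 23.8]
force: [-0.2, 0.0, 0.0]
gripper_width: 20.3
gripper_force: 25.0
```

```bash
python3 look.py red g
```

```text
16.35 [507.3 361.8 150.7]
[[ 0.76  0.4   0.51]
 [ 0.34 -0.92  0.21]
 [ 0.55  0.01 -0.84]]
[ 39.  14. 116. -26.  20. 128.]
side red 107 low [473. 343.  96.] high [492. 354. 160.] lean 18.8 az 30.0
top red 9 low [502. 365. 186.] high [494. 347. 255.] lean 16.4 az -113.0
```

Emit:
{"method": "send_rows", "body": {"targets": [[[0, 0, 0, 0, 0, -0.08, 0.9], [0, 0, 0, 0, 0, -0.08, 0.9], [0, 0, 0, 0, 0, 0, 0.9]]]}}

```text
time_s: 16.75
ee_pos: [508.8, 363.0, 121.8]
ee_rot: [179.6, -33.6, 23.7]
force: [-0.3, -1.0, -0.7]
gripper_width: 19.7
gripper_force: 25.0
```

```bash
python3 look.py red i; python3 - <<'E'
import cv2
a=cv2.imread("pics/i_side.png")[90:230,160:300]; b=cv2.imread("pics/i_top.png")[170:290,150:270]; cv2.imwrite("pics/i.png",cv2.hconcat([cv2.resize(a,(400,400)),cv2.resize(b,(400,400))]))
E
```

```text
16.75 [508.8 363.  121.8]
[[ 0.76  0.4   0.51]
 [ 0.34 -0.92  0.22]
 [ 0.55  0.01 -0.83]]
[ 39.  16. 118. -34.  16. 136.]
side red 59 low [484. 348.  96.] high [492. 360. 129.] lean 23.3 az 52.0
top red 8 low [505. 366. 147.] high [493. 352. 220.] lean 14.3 az -130.0
```

View pics/i.png

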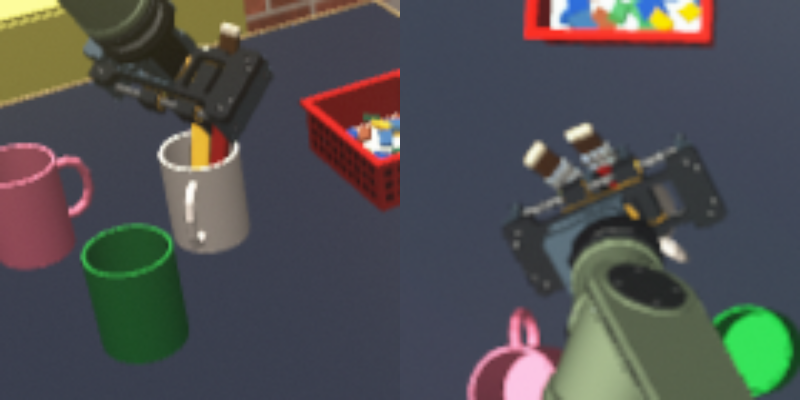

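Emit:
{"method": "send_rows", "body": {"targets": [[[0, 0, 0, 0, 0, 0, 0.38], [0, 0, 0, 0, 0, 0, 0.38], [0, 0, 0, 0, 0, 0, 0.38], [0, 0, 0, 0, 0, 0, 0.38], [0, 0, 0, -0.05, -0.022, 0.083, 0.38], [0, 0, 0, -0.1, -0.044, 0.166, 0.38], [0, 0, 0, -0.1, -0.044, 0.166, 0.38], [0, 0, 0, -0.05, -0.022, 0.166, 0.38], [0, 0, 0, 0, -0.1, 0.166, 0.38], [0, 0, 0, 0, -0.2, 0, 0.38], [0, 0, 0, 0, -0.2, 0, 0.38], [0, 0, 0, 0, 0, 0, 0.38]]]}}

```text
time_s: 18.05
ee_pos: [448.3, 232.7, 271.6]
ee_rot: [179.6, -33.7, 23.4]
force: [-0.2, 1.2, -0.2]
gripper_width: 28.5
gripper_force: 0.0
```

```bash
python3 look.py red j; python3 - <<'E'
from look import *
for n in("side","top"):
    im,d=optics.grab_frame(n); brush(n,im,d,"yellow"); z=d
P=cloud("top",im,d); h=cv2.cvtColor(im,cv2.COLOR_RGB2HSV).astype(int)
X,Y,Z=P[...,0],P[...,1],P[...,2]
m=(X>510)&(X<670)&(abs(Y-9)<75)&(abs(Z-95)<5)&(h[...,1]<60); q=P[m][:,:2]; c=np.array([590,9.])
for _ in range(5):
    k=abs(np.hypot(*(q-c).T)-53)<5; c,e=circ(q[k],53)
print("tub",c,e,k.sum(),q.min(0),q.max(0))
bl=(abs(X-528)<80)&(abs(Y+336)<80)&(h[...,0]>100)&(h[...,0]<125)&(h[...,1]>150)&(Z>5)&(Z<22); q=P[bl]; c=q[:,:2].mean(0)
# boundary-based circle fit (r=58)
cn=max(cv2.findContours(cv2.morphologyEx(bl.astype(np.uint8),cv2.MORPH_CLOSE,np.ones((9,9))),cv2.RETR_EXTERNAL,cv2.CHAIN_APPROX_NONE)[0],key=len)[:,0]
print("lid",circ(P[cn[:,1],cn[:,0]][:,:2],57),c,np.median(q[:,2]))
im,d=optics.grab_frame("side");P=cloud("side",im,d); X,Y,Z=P[...,0],P[...,1],P[...,2]
g=(abs(X-528)<60)&(abs(Y+336)<60)&(Z>30)&(Z<45); q=P[g]; lo,hi=np.percentile(q,[3,97],axis=0); w=np.linalg.svd(q[:,:2]-q[:,:2].mean(0),full_matrices=False)[2][0]; print("grip side",len(q),q.mean(0),lo,hi,np.degrees(np.arctan2(w[1],w[0])))
m=(X>510)&(X<670)&(abs(Y-9)<75)&(abs(Z-95)<4); q=P[m][:,:2]; print("tub side",circ(q,53),len(q))
a=cv2.imread("pics/j_side.png")[60:260,140:340]; b=cv2.imread("pics/j_top.png")[170:290,160:280]; cv2.imwrite("pics/j.png",cv2.hconcat([cv2.resize(a,(400,400)),cv2.resize(b,(400,400))]))
E
```

```text
18.05 [448.3 232.7 271.6]
[[ 0.76  0.39  0.51]
 [ 0.33 -0.92  0.21]
 [ 0.55  0.01 -0.83]]
[ 28.  -6. 117.  -5.  35.  98.]
side red 71 low [484. 362.  86.] high [512. 363. 126.] lean 35.0 az 1.0
top red 117 low [449. 357.  29.] high [514. 366. 130.] lean 33.2 az 8.0
side yellow 118 low [475. 383.  78.] high [492. 399. 126.] lean 25.3 az 42.0
top yellow 111 low [457. 369.  24.] high [494. 399. 129.] lean 24.4 az 38.0
tub [590.78953419   9.77043842] 1.1935658311820472 127 [535.64271688 -42.21080271] [646.09735476  63.67905193]
lid (array([ 528.85259718, -336.37717123]), np.float64(1.437063188836646)) [ 528.10381061 -334.71973374] 15.21265834850145
grip side 197 [ 523.69390923 -337.80501765   37.63312499] [ 515.13637758 -364.67848548   31.11428164] [ 533.70116558 -308.26964832   41.19390099] -102.68554739559528
tub side (array([587.11832257,   8.40132587]), np.float64(1.2571959710700569)) 231
```

View pics/j.png

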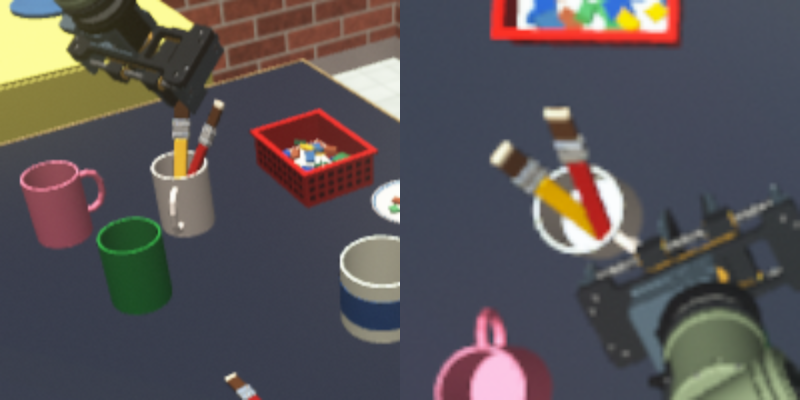

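Emit:
{"method": "send_rows", "body": {"targets": [[[-0.03, 0.069, 0, 0.02, -0.12, 0, 0.1], [-0.03, 0.069, 0, 0.02, -0.12, 0, 0.1], [-0.03, 0.069, 0, 0.02, -0.12, 0, 0.1], [-0.03, 0.069, 0, 0.02, -0.12, 0, 0.1], [-0.03, 0.069, 0, 0.02, -0.12, 0, 0.1], [0, 0, 0.085, 0.03, -0.2, 0, 0.1], [0, 0, 0.085, 0.03, -0.2, 0, 0.1], [0, 0, 0.085, 0.03, -0.2, 0, 0.1], [0, 0, 0.085, 0.03, -0.2, 0, 0.1], [0, 0, 0.085, 0.03, -0.2, 0, 0.1], [0, 0, 0.085, 0.03, -0.2, 0, 0.1], [0, 0, 0.085, 0.03, -0.2, 0, 0.1]]]}}

```text
time_s: 19.5
ee_pos: [512.1, -164.0, 270.8]
ee_rot: [179.8, 0.2, 77.6]
force: [0.3, -0.1, 0.3]
gripper_width: 41.4
gripper_force: 0.0
```

Emit:
{"method": "send_rows", "body": {"targets": [[[0, 0, 0, 0.018, -0.216, 0, 0.1], [0, 0, 0, 0.018, -0.216, 0, 0.1], [0, 0, 0, 0.018, -0.216, 0, 0.1], [0, 0, 0, 0.018, -0.2, -0.1, 0.1], [0, 0, 0, 0, 0, -0.2, 0.1], [0, 0, 0, 0, 0, -0.2, 0.1], [0, 0, 0, 0, 0, -0.2, 0.1], [0, 0, 0, 0, 0, -0.2, 0.1], [0, 0, 0, 0, 0, -0.1, 0.1], [0, 0, 0, 0, 0, 0, 0.1]]]}}

```text
time_s: 20.5
ee_pos: [524.3, -330.6, 67.0]
ee_rot: [-179.8, 0.0, 77.3]
force: [-1.7, -0.0, 1.2]
gripper_width: 41.1
gripper_force: 0.0
```

Emit:
{"method": "send_rows", "body": {"targets": [[[0, 0, 0, 0.011, -0.032, -0.06, 0.1], [0, 0, 0, 0, 0, -0.1, 0.1], [0, 0, 0, 0, 0, -0.08, 0.1], [0, 0, 0, 0, 0, 0, 0.1], [0, 0, 0, 0, 0, 0, 0.9], [0, 0, 0, 0, 0, 0, 1], [0, 0, 0, 0, 0, 0, 1], [0, 0, 0, 0, 0, 0, 1], [0, 0, 0, 0, 0, 0, 1]]], "grip_force": 35}}

```text
time_s: 21.4
ee_pos: [527.8, -339.6, 24.3]
ee_rot: [179.7, 0.2, 77.2]
force: [-0.4, 0.4, 3.4]
gripper_width: 12.0
gripper_force: 35.0
```

Emit:
{"method": "send_rows", "body": {"targets": [[[0, 0, 0, 0, 0, 0.1, 1], [0, 0, 0, 0, 0, 0.2, 1], [0, 0, 0, 0, 0, 0.2, 1], [0, 0, 0, 0.035, 0.19, 0.15, 1], [0, 0, 0, 0.035, 0.19, 0, 1], [0, 0, 0, 0.035, 0.19, 0, 1], [0, 0, 0, 0.035, 0.19, 0, 1], [0, 0, 0, 0.035, 0.19, 0, 1], [0, 0, 0, 0.035, 0.19, 0, 1], [0, 0, 0, 0.035, 0.19, 0, 1], [0, 0, 0, 0.035, 0.19, 0, 1], [0, 0, 0, 0.035, 0.19, 0, 1]]]}}

```text
time_s: 22.6
ee_pos: [590.5, 4.3, 153.3]
ee_rot: [179.8, 0.2, 77.2]
force: [-0.3, -0.9, -0.3]
gripper_width: 11.8
gripper_force: 35.0
```

Emit:
{"method": "send_rows", "body": {"targets": [[[0, 0, 0, 0, 0, 0, 1], [0, 0, 0, 0, 0, 0, 1], [0, 0, 0, 0, 0, 0, 1]]]}}

```text
time_s: 22.9
ee_pos: [590.2, 1.8, 153.3]
ee_rot: [179.8, 0.2, 77.2]
force: [0.7, -0.1, -1.2]
gripper_width: 11.4
gripper_force: 35.0
```

```bash
cat > lid.py <<'E'
from look import *
s=env.state(); print(s["time_s"],s["ee_pos"].round(1),s["ee_rot"].round(1),s["gripper_width"])
p=s["ee_pos"]
for n in("top","side"):
    im,d=optics.grab_frame(n); save(f"{sys.argv[1]}_{n}.png",im); P=cloud(n,im,d); h=cv2.cvtColor(im,cv2.COLOR_RGB2HSV).astype(int)
    X,Y,Z=P[...,0],P[...,1],P[...,2]
    b=(abs(X-p[0])<90)&(abs(Y-p[1])<90)&(h[...,0]>100)&(h[...,0]<125)&(h[...,1]>150)&(abs(Z-(p[2]-10))<9)
    cn=max(cv2.findContours(b.astype(np.uint8),cv2.RETR_EXTERNAL,cv2.CHAIN_APPROX_NONE)[0],key=len)[:,0]
    q=P[cn[:,1],cn[:,0]][:,:2]; c=p[:2]
    for _ in range(5):
        k=abs(np.hypot(*(q-c).T)-57)<6
        if k.sum()<8: break
        c,e=circ(q[k],57)
    a=P[b]; A=np.c_[a[:,:2]-p[:2],np.ones(len(a))]; co=np.linalg.lstsq(A,a[:,2],rcond=None)[0]
    print(n,"lid",c.round(1),k.sum(),"flange z",np.median(a[:,2]).round(1),"tilt deg",np.degrees(co[:2]).round(1))
    m=(abs(X-589)<75)&(abs(Y-9)<75)&(abs(Z-95)<5)&(h[...,1]<60); q=P[m][:,:2]; c=np.array([589,9.])
    for _ in range(5):
        k=abs(np.hypot(*(q-c).T)-53)<5
        if k.sum()<8: break
        c,e=circ(q[k],53)
    print("  tub",c.round(1),k.sum())
E
python3 lid.py k
```

```text
22.9 [590.2   1.8 153.3] [179.8   0.2  77.2] 11.414175287000287
top lid [592.9   7.6] 28 flange z 145.1 tilt deg [-1.8 -3. ]
  tub [589.   9.] 0
side lid [589.5   4.6] 88 flange z 144.3 tilt deg [0.1 0. ]
  tub [587.1   8.3] 167
```

Emit:
{"method": "send_rows", "body": {"targets": [[[0, 0, 0, -0.011, 0.016, -0.08, 1], [0, 0, 0, 0, 0, -0.06, 1], [0, 0, 0, 0, 0, 0, 1], [0, 0, 0, 0, 0, 0, 1]]]}}

```text
time_s: 23.4
ee_pos: [588.3, 5.3, 125.2]
ee_rot: [179.8, 0.2, 77.2]
force: [0.2, 0.7, -0.0]
gripper_width: 11.8
gripper_force: 35.0
```

```bash
python3 lid.py l
```

```text
23.4 [588.3   5.3 125.2] [179.8   0.2  77.2] 11.792454036807168
top lid [591.1  11.2] 26 flange z 116.4 tilt deg [1.2 0.7]
  tub [589.   9.] 0
side lid [588.4   8.5] 88 flange z 116.7 tilt deg [0.1 0.1]
  tub [587.2   8.6] 130
```

Emit:
{"method": "send_rows", "body": {"targets": [[[0, 0, 0, -0.004, 0, -0.03, 1], [0, 0, 0, 0, 0, -0.03, 1], [0, 0, 0, 0, 0, -0.02, 1], [0, 0, 0, 0, 0, 0, 1], [0, 0, 0, 0, 0, 0, 1]]]}}

```text
time_s: 24.0
ee_pos: [587.4, 5.9, 109.3]
ee_rot: [179.8, 0.2, 77.2]
force: [-0.2, 0.5, 0.8]
gripper_width: 11.9
gripper_force: 35.0
```

Went in freely; press in small steps.

Emit:
{"method": "send_rows", "body": {"targets": [[[0, 0, 0, 0, 0, -0.01, 1], [0, 0, 0, 0, 0, -0.005, 1], [0, 0, 0, 0, 0, 0, 1], [0, 0, 0, 0, 0, 0, 1]]]}}

```text
time_s: 24.4
ee_pos: [587.5, 5.9, 109.2]
ee_rot: [179.7, 0.2, 77.2]
force: [-5.2, 0.2, 16.1]
gripper_width: 11.9
gripper_force: 35.0
```

Emit:
{"method": "send_rows", "body": {"targets": [[[0, 0, 0, 0, 0, -0.005, 1], [0, 0, 0, 0, 0, 0, 1], [0, 0, 0, 0, 0, 0, 1], [0, 0, 0, 0, 0, 0.015, 1], [0, 0, 0, 0, 0, 0, 0.3], [0, 0, 0, 0, 0, 0, 0.3], [0, 0, 0, 0, 0, 0.08, 0.3], [0, 0, 0, 0, 0, 0.12, 0.3], [0, 0, 0, 0, 0, 0, 1], [0, 0, 0, 0, 0, 0, 1], [0, 0, 0, 0, 0, 0, 1], [0, 0, 0, 0, 0, 0, 1]]]}}

```text
time_s: 25.6
ee_pos: [586.8, 5.9, 147.0]
ee_rot: [179.9, 0.2, 77.2]
force: [-0.0, 1.4, -0.4]
gripper_width: 2.8
gripper_force: 0.0
```

```bash
python3 lid.py n; python3 - <<'E'
from look import *
im,d=optics.grab_frame("side");P=cloud("side",im,d);h=cv2.cvtColor(im,cv2.COLOR_RGB2HSV).astype(int)
b=(abs(P[...,0]-588)<62)&(abs(P[...,1]-8)<62)&(h[...,0]>100)&(h[...,0]<125)&(h[...,1]>150)&(abs(P[...,2]-99)<6)
a=P[b]; co=np.linalg.lstsq(np.c_[a[:,:2]-[588,8],np.ones(len(a))],a[:,2],rcond=None)[0]; print("flange",len(a),np.median(a[:,2]),np.degrees(co[:2]),co[2],np.percentile(a[:,:2],[1,99],axis=0))
E
```

```text
25.6 [586.8   5.9 147. ] [179.9   0.2  77.2] 2.7828714628780453
flange 814 100.36746526539903 [0.17621995 0.0733238 ] 100.38006442277175 [[532.8937192  -46.72665112]
 [641.18146602  62.59152536]]Traceback (most recent call last):
  File "lid.py", line 8, in <module>
    cn=max(cv2.findContours(b.astype(np.uint8),cv2.RETR_EXTERNAL,cv2.CHAIN_APPROX_NONE)[0],key=len)[:,0]
       ~~~^^^^^^^^^^^^^^^^^^^^^^^^^^^^^^^^^^^^^^^^^^^^^^^^^^^^^^^^^^^^^^^^^^^^^^^^^^^^^^^^^^^^^^^^^
ValueError: max() iterable argument is empty
```

Emit:
{"method": "send_rows", "body": {"targets": [[[0, 0, 0, 0, 0, -0.06, 1], [0, 0, 0, 0, 0, -0.05, 1], [0, 0, 0, 0, 0, -0.01, 1], [0, 0, 0, 0, 0, -0.005, 1], [0, 0, 0, 0, 0, 0, 1]]]}}

```text
time_s: 26.2
ee_pos: [586.7, 5.9, 123.3]
ee_rot: [179.9, 0.2, 77.2]
force: [-3.2, 0.1, 5.4]
gripper_width: 0.5
gripper_force: 2.8
```

Contact. A little more, hold, then retreat.

Emit:
{"method": "send_rows", "body": {"targets": [[[0, 0, 0, 0, 0, -0.012, 1], [0, 0, 0, 0, 0, 0, 1], [0, 0, 0, 0, 0, 0, 1], [0, 0, 0, 0, 0, 0, 1]]]}}

```text
time_s: 26.6
ee_pos: [586.7, 5.9, 123.2]
ee_rot: [179.8, 0.2, 77.2]
force: [-5.6, 0.4, 17.4]
gripper_width: 0.2
gripper_force: 8.7
```

Emit:
{"method": "send_rows", "body": {"targets": [[[0, 0, 0, 0, 0, 0.05, 1], [0, 0, 0, 0, 0, 0.2, 1], [0, 0, 0, 0, 0, 0.2, 1], [0, 0, 0, -0.2, 0, 0.1, 1], [0, 0, 0, -0.2, 0, 0, 1], [0, 0, 0, -0.1, 0, 0, 1], [0, 0, 0, 0, 0, 0, 1], [0, 0, 0, 0, 0, 0, 1]]]}}

```text
time_s: 27.4
ee_pos: [488.0, 5.9, 230.9]
ee_rot: [179.7, 0.2, 77.2]
force: [0.3, -0.2, -0.0]
gripper_width: 0.3
gripper_force: 0.0
```

```bash
python3 look.py red o; python3 - <<'E'
from look import *
for n in("side","top"):
    im,d=optics.grab_frame(n); brush(n,im,d,"yellow"); P=cloud(n,im,d);h=cv2.cvtColor(im,cv2.COLOR_RGB2HSV).astype(int)
    b=(abs(P[...,0]-588)<66)&(abs(P[...,1]-8)<66)&(h[...,0]>100)&(h[...,0]<125)&(h[...,1]>150)&(abs(P[...,2]-99)<6)
    a=P[b]; 
    if len(a)<50: continue
    co=np.linalg.lstsq(np.c_[a[:,:2]-[588,8],np.ones(len(a))],a[:,2],rcond=None)[0]; print("flange",len(a),np.degrees(co[:2]),co[2])
a=cv2.imread("pics/o_side.png")[80:300,170:410]; cv2.imwrite("pics/o.png",cv2.resize(a,(654,600)))
E
```

```text
27.4 [488.    5.9 230.9]
[[ 0.22  0.98  0.  ]
 [ 0.98 -0.22 -0.  ]
 [-0.    0.   -1.  ]]
[-0. 10. 99. -0. 71. 12.]
side red 71 low [484. 361.  86.] high [512. 362. 126.] lean 35.6 az 2.0
top red 117 low [451. 357.  33.] high [515. 366. 130.] lean 33.5 az 8.0
side yellow 117 low [475. 383.  77.] high [492. 398. 126.] lean 25.0 az 41.0
flange 819 [-0.02970694 -0.04259082] 100.34994849622144
top yellow 111 low [456. 369.  20.] high [494. 399. 129.] lean 24.1 az 38.0
flange 123 [-4.21021243 -0.54114235] 103.25268104969656
```

View pics/o.png

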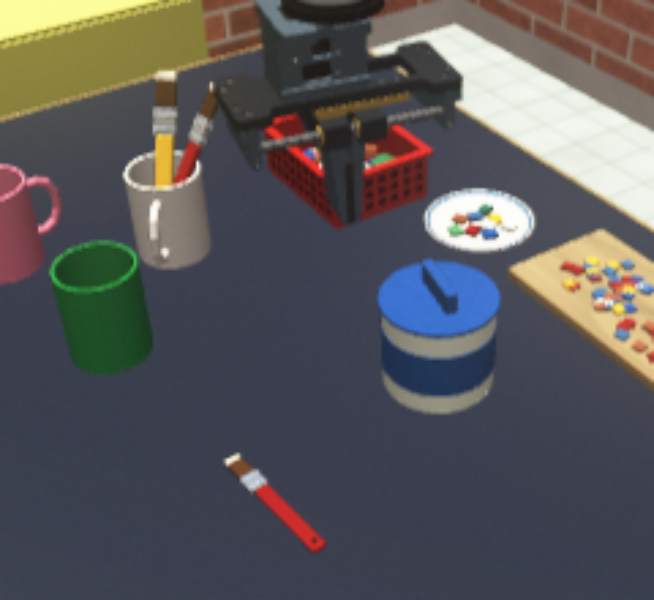

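```bash
python3 -c "
from workcell import env
print(env.job_done())"
```

```text
the job is handed in; nothing more can be done
None
```

The job is handed in at about 27 s. Both brushes stand bristles up in the white mug (red leaning about 34°, limit 40°; yellow about 25°), and the lid sits level and home on the tub after two presses of 16–17 N. The hand-in returned no verdict.

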